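# Set the pump's dose wheel to four

### The job

On the small pump unit, the one with the round three-screw pump head on its far end, roll the number wheel with a fingertip until the face with four dots lies squarely on top. Leave the wheel of the twin unit with the two round gauges as it is set.

Things in the scene. Friction and masses are not known exactly. Their poses are not given: they have to be found in the camera images.
- pump_wheel (a joint): Pump unit's number wheel, level axle. Rolling its top away from the robot (+x) adds; one step is pi/3: 0 = one dot on top, pi/3 two, 2pi/3 three, pi four (wanted), 4pi/3 five, 5pi/3 six; stops at 0 and 5pi/3. Starts at 0.9 to 2.2, often between numbers. No clicks: stiff (0.1 N m, 2 to 3 N at a lug), stays where left. At value q lugs stand at q + pi/6 + k pi/3 from the top, towards +x.
- pump_axle (a point): Fixed point on the pump wheel's axle, mid lug width, 60 mm above the bench. x level, away from the robot (yaw to 0.35); y along the axle, left; z up. Grey hub of radius 22 mm with six flat radial lugs 6 mm thick, 36 wide (y), tips at radius 46; at y -36 a black hexagonal drum 30 wide, 60 over corners, white dots on its flats. A shut fingertip 33 mm over the axle clears hub and drum.
- pump_unit: Fixed white box 160 mm (x) by 110 (y, from -67 to +43), flat top 64 mm above the bench; the wheel stands half out of it. Origin on the bench under point pump_axle, same axes. On its far (+x) end a low round blue pump head 66 mm across, 34 deep, with three white screws. The twin unit has instead two round gauges on top; the two may stand left or right.
- gauge_lug (a point): Point at the tip of one lug of the twin unit's wheel, mid lug width, 46 mm from its axle; turns with that wheel, y along its axle; may be hidden inside the box, as the wheel may be set anywhere. The twin is an equal box and wheel with two round gauges 54 mm across on its far edge (top 139 mm above the bench). This wheel must stay as it is.

How it is judged:
At the end, for the whole second after the job is handed in: The pump unit's wheel is at rest with four dots on top: its value within 0.25 rad (about 14 degrees) of pi. The gauge unit's wheel is within 0.25 rad of where it was (its lug point within 11.5 mm) (value of joint pump_wheel between 2.89 and 3.39 rad and velocity of joint pump_wheel between -0.05 and 0.05 rad/s and distance of gauge_lug from where it was at the start of the episode below 0.0115 m); the robot touches nothing.
It fails at once if the gauge unit's wheel is turned by more than 0.25 rad (distance of gauge_lug from where it was at the start of the episode above 0.0115 m).
It also fails if it takes over 40 s, if anything falls off the work surface, if the arm or the gripper's body presses on something with over 40 N, if the wrist force passes 120 N, or if a joint passes its speed limit or range.

### The arm

A 7-joint arm with a two-finger parallel gripper is mounted at the origin on the work surface. World frame = base frame: x ahead of the robot, y to its left, z up, the work surface at z = 0. Lengths are in m, angles in rad, forces in N, time in s.
With the tool pointing down it reaches from about 0.4 to 0.875 m from the base axis. Payload 19.3 kg.
Tool frame: the origin (TCP) lies on the centre line of the jaws, within the pads' length; the fingertips stand 14 mm ahead of it and the grasp point (between the pads) lies 5 mm behind it; z points along the fingers, y is the direction in which the jaws open and shut (so a half turn about z gives the same grasp; the last joint's range is limited). The gripper opens to 85 mm and grips with 20 to 120 N. Pads are 22 mm wide; open, the fingers measure 114 mm over their backs; the gripper's body (76 mm by 85 mm) begins 54 mm behind the grasp point. The pads swing forward as they close: fully open they stand 13 mm farther back than shut.
Start: joints at [1.216, 0.521, -0.036, 1.599, 0.021, 1.021, -0.113], TCP at [0.176, -0.6, 0.245] pointing down, gripper open.
Joint ranges: [-2.91, 2.91], [-0.3, 2.13], [-1.5, 1.42], [0.17, 2.43], [-1.26, 4.41], [0.16, 1.93], [-2.52, 2.52]. Speed limits (rad/s): [1.89, 1.89, 2.39, 2.39, 3.01, 3.01, 3.01].

### API

Orientations are given as [roll, pitch, yaw] about the fixed x, y, z axes, in that order (R = Rz(yaw) Ry(pitch) Rx(roll)).
In Python, from workcell import sensors, viewer, ticket gives the robot as it stands.
- The arm moves only by the shell command python3 -m creep 'ROWS' [FORCE]. ROWS is JSON, a list of rows, each a list of 3 entries, a list of its own where there are three numbers: the shift along the world's x, y, z in cm, then the turn about the world's z in rad, then the finger opening in cm, from 0 to 8.54. In form: [[[x, y, z], roll, gripper], ...]. A call has 1 to 12 rows; each row shifts and turns the pose as measured when the row begins; what a row does not reach is not made up. A row lasts 1/12 s, in which the tool goes at most 41.7 mm and 7.16 degrees, less where a joint would pass 70% of its speed; a pose out of reach is approached as far as the arm can. A call with a gripper value outside its range is refused whole. The fingers move at their own pace and stop on an object; FORCE is the grip in N (left out, the last holds). Time passes only in rows, so rows that do not move let the fingers close. It gives the time, the measured TCP pose, the force and the opening at its end, in the units of the state.
- sensors.observe(): the state, without advancing time (a new reading comes with each control period).
- viewer.grab_frame(name): name is "side" or "top"; returns (picture, depth): 480x640x3 uint8, blue, green, red; 480x640 float32, m along the optical axis (not along the pixel's ray), 0 where there is no reading.
- viewer.camera_info(name): a dict with "vertical_fov" (degrees; the focal length in pixels is half the picture's height over the tangent of half this angle, whatever the lens; pixels are square), "cx", "cy" (the principal point, pixels), "world_from_camera" (4x4, takes a point from camera to world coordinates). Camera axes: x right, y down, z forward; pixel columns grow to the right and rows downward; lengths in m; the calibration is good to about 2 mm. A picture is of the moment at which its call begins. camera_info takes no time and is no camera call.
- ticket.job_done(): hands the job in, once; it reports no verdict.
Trained networks look in the newest picture that a camera, given by its name, has taken for a name from the list of things; names that differ only in an ending like _2 or _b are one class to them, and where a whole thing is asked for, a point or a joint stands for the part that bears it (a point fixed in the world has none). Each returns a list of dicts, best first, with "score" (0 to 1); they miss things now and then, are a little off and sometimes report something else, mostly with a low value. They report only what shows in the picture. A call takes as long as a camera call.
- viewer.search_frame(label, camera): "extent" ([left, top, width, height] in pixels, round what is visible of it).
- viewer.landmark_of(label, camera): "at" ([column, row] in pixels: a listed point, or the origin of a listed thing).
The state is a dict: "clock": time; "qpos": joint angles; "qd": joint speeds; "joint_efforts": joint torques, N m; "position": TCP position; "tool_rot": TCP orientation; "force": force on the tool from outside, world axes, zero at the start; "moment": the same for the moment, N m; "grip_width": finger opening in m.
Only numpy, scipy, OpenCV 4.12 (cv2) and the standard library are available. Lean on these libraries where they do the work, as an engineer would, in place of code of your own. Each camera call takes 0.05 s, during which the arm holds its last target. There are 200 camera calls.

## Working session

There is one attempt and no reset: what is moved stays moved. The work goes in short steps, Python scripts to look and compute and a shell command to move; the robot and the scene stay as the last step left them, time stands still between calls to the robot, and variables do not carry over. Pictures are saved under pics/ and viewed, about 8 in all and at most 12, crops included, and the job is handed in when it is done.

```bash
mkdir -p pics; cat > h.py <<'E'
import numpy as np, cv2
from workcell import sensors, viewer, ticket
def cam(n):
    i=viewer.camera_info(n); f=240/np.tan(np.radians(i["vertical_fov"])/2); return f,i["cx"],i["cy"],np.array(i["world_from_camera"])
def p2w(n,u,v,d):
    f,cx,cy,T=cam(n); return (T@[(u-cx)*d/f,(v-cy)*d/f,d,1])[:3]
def ray_z(n,u,v,z):
    f,cx,cy,T=cam(n); r=T[:3,:3]@[(u-cx)/f,(v-cy)/f,1]; return T[:3,3]+r*(z-T[2,3])/r[2]
def w2p(n,p):
    f,cx,cy,T=cam(n); c=np.linalg.inv(T)@np.append(p,1); return c[:2]/c[2]*f+[cx,cy]
E
python3 - <<'E'
from h import *
for n in("side","top"):
    im,d=viewer.grab_frame(n); cv2.imwrite(f"pics/{n}0.png",im); np.save(f"{n}0.npy",d)
    f,cx,cy,T=cam(n); print(n,f,T.round(3).tolist())
    for l in("pump_axle","pump_unit","gauge_lug"):
        print(l,[(r["at"],round(r["score"],2),ray_z(n,*r["at"],.06 if l!="pump_unit" else 0).round(3)) for r in viewer.landmark_of(l,n)])
    print([(r["extent"],r["score"]) for r in viewer.search_frame("pump_unit",n)])
print(sensors.observe())
E
```

```text
side 559.480615755719 [[0.957, -0.186, 0.22, 0.312], [-0.288, -0.671, 0.684, -0.622], [0.021, -0.718, -0.696, 0.727], [0.0, 0.0, 0.0, 1.0]]
pump_axle [([362.6, 314.8], 0.73, array([ 0.522, -0.159,  0.06 ]))]
pump_unit [([361.8, 336.5], 0.64, array([ 0.526, -0.157,  0.   ]))]
gauge_lug []
[([307.3, 286.7, 139.6, 89.2], 0.63)]
top 448.16906064716056 [[-0.008, -0.986, 0.165, 0.414], [-1.0, 0.006, -0.016, 0.017], [0.015, -0.165, -0.986, 0.709], [0.0, 0.0, 0.0, 1.0]]
pump_axle [([423.4, 242.4], 0.9, array([ 0.523, -0.153,  0.06 ]))]
pump_unit [([415.9, 245.4], 0.79, array([ 0.528, -0.156,  0.   ]))]
gauge_lug []
[([381.3, 166.9, 97.7, 140.7], 0.66)]
{'clock': 0.5, 'qpos': array([ 1.21581836,  0.52140977, -0.03630137,  1.59951873,  0.0211952 ,
        1.02112606, -0.11281262]), 'qd': array([ 0.00031956, -0.00346474,  0.00082375, -0.00238285, -0.00245391,
        0.00056412,  0.00080213]), 'joint_efforts': array([-1.39769785e-03, -9.26289511e+01,  1.97665505e+00, -3.70056939e+01,
        1.79299334e-02,  2.37683140e-03, -1.58351122e-04]), 'position': array([ 0.17555928, -0.59980851,  0.24527796]), 'tool_rot': array([-3.14151521e+00,  1.74961332e-06,  2.84721444e-01]), 'force': array([ 0.32230453,  0.44338377, -0.69814173]), 'moment': array([ 0.0281202 , -0.05959488, -0.01931322]), 'grip_width': 0.08543085357163395}
```

View pics/top0.png

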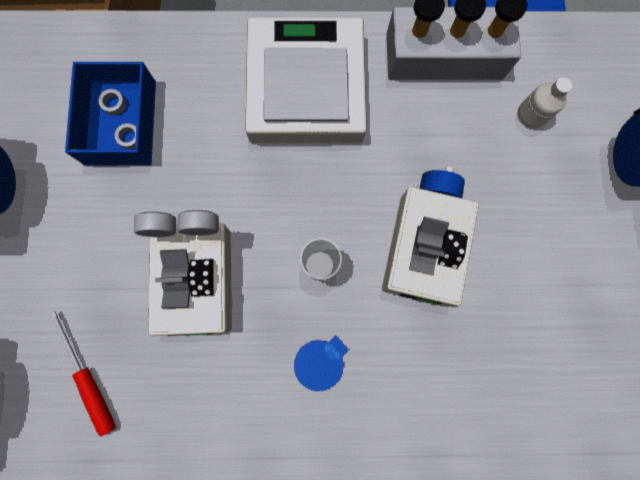

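View pics/side0.png

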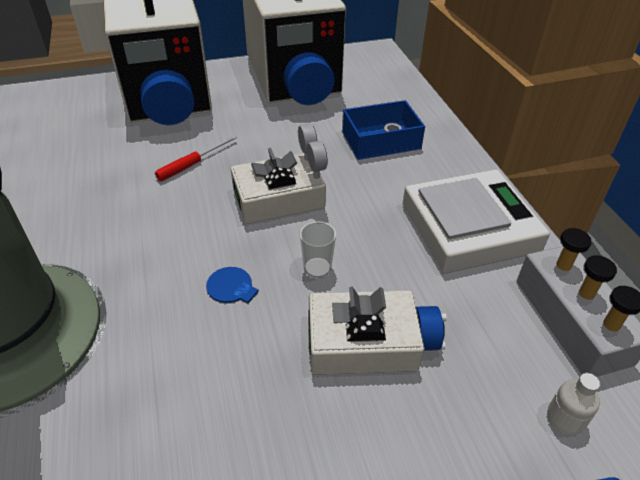

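```bash
cat >> h.py <<'E'
def cloud(n,d):
    f,cx,cy,T=cam(n); v,u=np.mgrid[:480,:640]; m=d>0; d=d[m]
    return (np.c_[(u[m]-cx)*d/f,(v[m]-cy)*d/f,d,np.ones(len(d))]@T.T)[:,:3]
def local(P,o,yaw):
    c,s=np.cos(yaw),np.sin(yaw); Q=P-[o[0],o[1],0]; return np.c_[Q[:,0]*c+Q[:,1]*s,-Q[:,0]*s+Q[:,1]*c,P[:,2]]
def wheel(P,o,yaw):
    L=local(P,o,yaw); L=L[(abs(L[:,1])<.015)]; x,z=L[:,0],L[:,2]-.06; r=np.hypot(x,z); 
    k=(r>.028)&(r<.049)&(z>.009); a=np.arctan2(x[k],z[k]); # from the top towards +x
    ph=np.angle(np.exp(6j*a).mean())/6-np.pi/6
    h,_=np.histogram(np.degrees(a),np.arange(-90,91,10)); return ph%(np.pi/3),h
E
python3 - <<'E'
from h import *
for n in("top","side"):
    P=cloud(n,np.load(f"{n}0.npy"))
    B=P[(abs(P[:,0]-.525)<.13)&(abs(P[:,1]+.157)<.13)&(abs(P[:,2]-.064)<.005)]
    (c,s,a)=cv2.minAreaRect((B[:,:2]*1000).astype(np.float32)); print(n,len(B),np.median(B[:,2]),c,s,a)
    for yaw in(-.17,):
        o=(.523,-.155); print(wheel(P,o,yaw))
im=cv2.imread("pics/side0.png")[270:390,290:460]; t=cv2.imread("pics/top0.png")[160:310,375:490]
im=cv2.resize(im,None,fx=3,fy=3,interpolation=2);t=cv2.resize(t,None,fx=2.4,fy=2.4,interpolation=2)
c=np.zeros((360,800,3),np.uint8); c[:,:510]=im; c[:360,520:520+t.shape[1]]=t[:360]; cv2.imwrite("pics/crop0.png",c)
E
```

```text
top 6461 0.063197953446547 (539.106689453125, -172.32522583007812) (108.80731201171875, 200.8146209716797) 76.3173828125
(np.float64(0.04426386430688489), array([  0,   0,   0,   0,   0,   9, 145,   4,   0,   0,   0, 111, 149,
         4,   0,   0,   0,   0]))
side 5499 0.06347776316379661 (549.7044067382812, -135.35740661621094) (191.0660400390625, 198.59547424316406) 76.00646209716797
(np.float64(0.0771171746541307), array([  0,   0,   0,   0,   0,   0,  98,  29,   0,   0,   0,  24, 168,
         1,   0,   0,   0,   0]))
```

View pics/crop0.png

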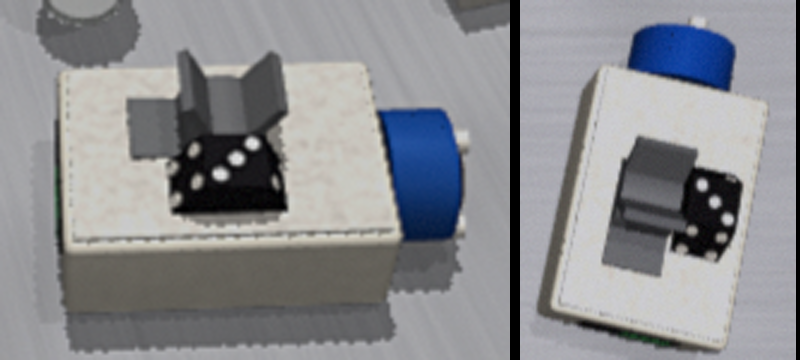

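The pump unit is the one on the right (axle near column 423, row 242 in the top view). Three dots are on top and q is about 2.15. I'll shut the fingers, approach behind the near lug and refine the yaw on the way.

```bash
python3 - <<'E'
from h import *
c=[ray_z("top",u,v,.064)[:2] for u,v in((409.6,188.3),(390.4,288.3),(478.3,201.7),(459.2,303.75))]
for a,b in((0,1),(2,3)):
    d=c[a]-c[b]; print(np.hypot(*d),np.arctan2(d[1],d[0]))
print(c, np.mean(c,0))
E
python3 -m creep '[[[2.1,3.5,0],-0.11,0],[[2.1,3.5,0],-0.11,0],[[2.1,3.5,0],-0.11,0],[[2.1,3.5,0],-0.11,0],[[2.1,3.5,0],0,0],[[2.1,3.5,0],0,0],[[2.1,3.5,0],0,0],[[2.1,3.5,0],0,0],[[2.1,3.5,0],0,0],[[2.1,3.5,0],0,0]]'
```

```text
0.15265629966035105 -0.2253733081538365
0.15523044908035172 -0.24640349823979726
[array([ 0.60426132, -0.13495435]), array([ 0.45546559, -0.10084021]), array([ 0.58321014, -0.23683561]), array([ 0.43266828, -0.19897216])] [ 0.51890133 -0.16790058]
clock: 1.33
position: [0.381, -0.2458, 0.2451]
tool_rot: [3.138, -0.0, -0.187]
force: [1.8, -1.0, 0.7]
grip_width: 0.0003
```

```bash
python3 -m creep '[[[2.4,2.6,0],-0.05,0],[[2.4,2.6,0],0,0],[[2.4,2.6,0],0,0],[[2.1,2.4,-2],0,0],[[0,0,-3.5],0,0],[[0,0,0],0,0]]'
python3 - <<'E'
from h import *
s=sensors.observe(); print(s["position"],s["tool_rot"])
o=np.array((.523,-.156)); e=np.array((np.cos(-.238),np.sin(-.238))); 
d=s["position"][:2]-o; print("local",d@e, d@[-e[1],e[0]])
t=o-.046*e; print("to go cm", (np.append(t,.108)-s["position"])*100)
im,dd=viewer.grab_frame("side"); cv2.imwrite("pics/s1.png",cv2.resize(im[150:400,230:500],None,fx=2,fy=2,interpolation=2))
print(wheel(cloud("side",dd),o,-.238))
print(w2p("side",s["position"]+[0,0,-.014])-[230,150])
E
```

```text
clock: 1.83
position: [0.4827, -0.1291, 0.1916]
tool_rot: [3.141, -0.009, -0.229]
force: [-2.4, -0.3, -2.0]
grip_width: 0.0001
[ 0.48272023 -0.12905168  0.19156771] [ 3.14099011 -0.00897372 -0.22904256]
local -0.04549765834349979 0.016692346341042594
to go cm [-0.44235602 -1.61033813 -8.35677114]
(np.float64(0.07298514994975602), array([  0,   0,   0,   0,   0,   1, 105,  26,   0,   0,   0,  30, 159,
         2,   0,   0,   0,   0]))
[103.53117764 101.03779845]
```

View pics/s1.png

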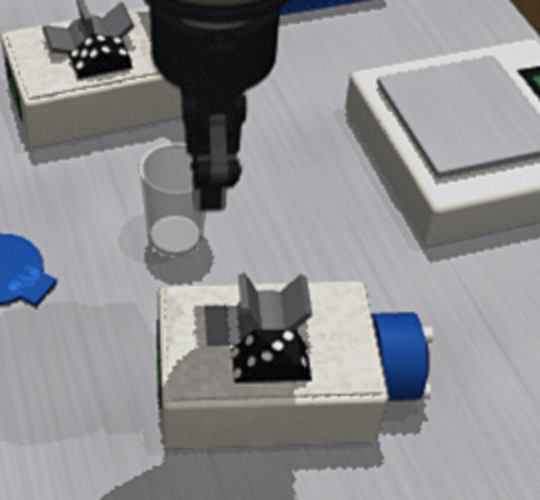

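The picture shows the shut fingertip at crop (210,207), where I projected it. The pump wheel still has three dots on top, with its near lug at about (245,295). Next I'll come down behind that lug.

```bash
python3 -m creep '[[[-0.3,-1.6,-1],0,0],[[-0.2,0,-3],0,0],[[0,0,-3],0,0],[[0,0,-1.2],0,0],[[0,0,0],0,0]]'
python3 - <<'E'
from h import *
s=sensors.observe(); o=np.array((.523,-.156)); e=np.array((np.cos(-.238),np.sin(-.238))); 
d=s["position"][:2]-o; print("local",d@e, d@[-e[1],e[0]],s["position"][2],s["force"])
t=o+.0046*e; print("to go cm", (np.append(t,.107)-s["position"])*100)
E
```

```text
clock: 2.3
position: [0.4812, -0.1504, 0.1189]
tool_rot: [3.14, -0.021, -0.234]
force: [-0.6, 0.7, -0.1]
grip_width: -0.0
local -0.041903992231877324 -0.004386726350188824 0.11889296607106627 [-0.62638063  0.70188146 -0.1152437 ]
to go cm [ 4.62273238 -0.6700686  -1.18929661]
```

```bash
python3 -m creep '[[[-0.2,0.2,-1.1],0,0],[[0,0,-0.2],0,0],[[0.8,-0.1,0],0,0],[[0.8,-0.15,0],0,0],[[0.8,-0.15,0],0,0],[[0.8,-0.15,0],0,0],[[0.8,-0.15,0],0,0],[[0.5,-0.1,0],0,0],[[0,0,0],0,0]]'
cat > m.py <<'E'
from h import *
import sys
s=sensors.observe(); o=np.array((.523,-.156)); e=np.array((np.cos(-.238),np.sin(-.238))); 
d=s["position"][:2]-o; print("local",d@e, d@[-e[1],e[0]],s["position"][2],s["force"])
t=o+.0046*e; print("to go cm", (np.append(t,.107)-s["position"])*100)
for n in("side","top"):
    im,dd=viewer.grab_frame(n); print(wheel(cloud(n,dd),o,-.238))
    if n=="side": cv2.imwrite(f"pics/{sys.argv[1]}.png",cv2.resize(im[230:400,290:460],None,fx=3,fy=3,interpolation=2))
E
python3 m.py s2
```

```text
clock: 3.05
position: [0.5315, -0.1618, 0.1156]
tool_rot: [3.138, -0.028, -0.239]
force: [-2.5, 0.1, 0.1]
grip_width: 0.0005
local 0.009636820352164257 -0.0035863309976314718 0.11562086868324631 [-2.52263868  0.10118701  0.06088989]
to go cm [-0.40493281  0.46727156 -0.86208687]
(np.float64(1.0208861636539341), array([ 0,  0,  0,  0,  0, 48, 96,  0,  1, 11,  2, 54,  5,  0,  0,  0,  0,
        0]))
(np.float64(1.0146546720291545), array([  0,   0,   0,   0,   0, 106,  80,   0,   6,   5,   2,   4,   0,
         0,   0,   0,   0,   0]))
```

View pics/s2.png

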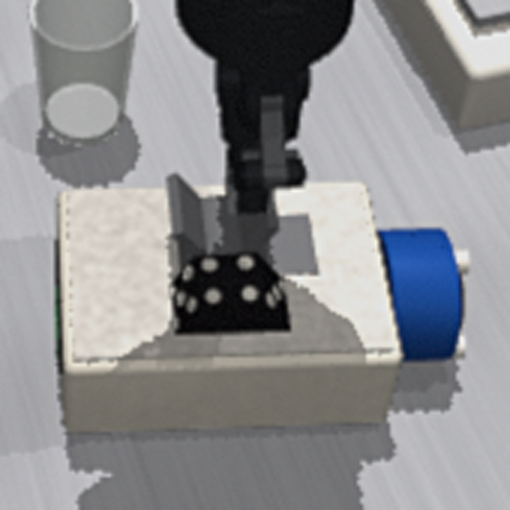

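Four dots are now on top, with the drum flat at crop (230,275), and the wheel phase gives q of about 3.11. I'll back off slightly and lift clear.

```bash
python3 -m creep '[[[-0.5,0.1,0.3],0,0],[[0,0,2],0,0],[[0,0,3],0,0],[[0,0,4],0,0],[[-3,-3,3],0,0],[[-3,-3,0],0,0],[[-3,-3,0],0,0],[[0,0,0],0,0],[[0,0,0],0,0]]'; python3 m.py s3
```

```text
clock: 3.9
position: [0.4345, -0.2444, 0.2394]
tool_rot: [3.137, -0.031, -0.235]
force: [1.6, 0.8, -0.2]
grip_width: -0.0003
local -0.06519218129365405 -0.10681235417711629 0.2393610274188517 [ 1.5737677   0.84985188 -0.15877337]
to go cm [  9.30068647   8.73472993 -13.23610274]
(np.float64(1.0025080128936876), array([  0,   0,   0,   0,   0,  49,  98,   0,   0,   0,   1, 167,  13,
         0,   0,   0,   0,   0]))
(np.float64(0.9700695592172026), array([  0,   0,   0,   0,   0, 109,  74,   0,   0,   0,  13, 227,   8,
         0,   0,   0,   0,   0]))
```

View pics/s3.png

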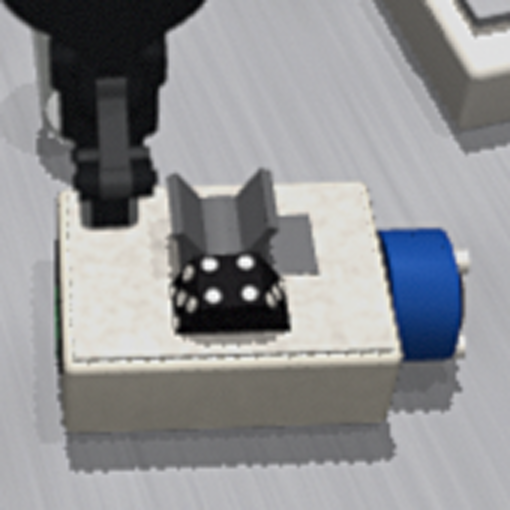

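```bash
python3 -c "from workcell import ticket; print(ticket.job_done())"
```

```text
the job is handed in; nothing more can be done
None
```

I rolled the pump unit's wheel with the shut fingertips from about 2.15 rad (three dots on top) to four dots on top, then backed off, lifted clear and handed the job in at about 4 s on the clock.

- **Wheel value:** the last check from depth put it at about 3.10 rad (side camera) and 3.06 rad (top camera). Both are inside 2.89 to 3.39. The two cameras differ by about 0.03 rad, and the picture shows the four-dot face up.
- **Contact:** the force reading at the end was about 2 N or less, no more than in the earlier free-air readings. The tool was clear in the air.
- **Gauge unit:** the arm never went near it. I did not measure its wheel again at the end.

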